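# Shut the red gas valve in the bench valve box

### The arm

A 6-joint arm with a two-finger parallel gripper is mounted at the origin on a cart in front of the work surface, level with it; the furniture and walls round the work are solid. World frame = base frame: x ahead of the robot, y to its left, z up, the work surface at z = 0. Lengths are in m, angles in rad, forces in N, time in s.
With the tool pointing down it reaches from about 0.375 to 0.9 m from the base axis. Payload 3.1 kg.
Tool frame: the origin (TCP) lies midway between the tips of the shut fingers; the grasp point (between the pads) lies 19 mm behind it; x points along the fingers, z is the direction in which the jaws open and shut, and the axes are right-handed (so a half turn about x gives the same grasp; the last joint's range is limited). The gripper opens to 85 mm and grips with 20 to 120 N. Pads are 22 mm wide; open, the fingers measure 114 mm over their backs; the gripper's body (76 mm by 85 mm) begins 54 mm behind the grasp point. The pads swing forward as they close: fully open they stand 13 mm farther back than shut.
Start: joints at [1.016, 0.527, 1.433, -0, 1.181, -0.178], TCP at [0.23, 0.581, 0.231] pointing down, gripper open.
Joint ranges: [-3.08, 3.08], [-0.75, 2.2], [0.22, 2.44], [-1.43, 4.57], [0, 2.65], [-2.85, 2.85]. Speed limits (rad/s): [2.79, 2.79, 3.14, 3.14, 3.14, 3.14].

### API

Orientations are given as a unit quaternion [x, y, z, w].
In Python, from station import status, snapshot, camera_params, ticket gives the robot as it stands.
- The arm moves only by the tool arm_command, never from a script. Its argument "series" is a list that holds one entry, the list of rows, each a list of 4 numbers: the shift along the tool's x, y, z in mm, then the turn about the tool's x in rad. A call has 1 to 10 rows; each row shifts and turns the commanded pose from where the row before left it, along the tool's axes as they then stand; what a row does not reach is not made up. A row lasts 1/10 s, in which the tool goes at most 50 mm and 8.59 degrees, less where a joint would pass 70% of its speed; a pose out of reach is approached as far as the arm can. A call is refused whole if a number of a shift passes 50 or a number of a turn 0.15, either way. A call with a gripper value outside its range is refused whole. "jaw" is the opening in per cent of the stroke, from 0 (shut) to 100 (fully open), set as the call begins (left out, the last holds). The fingers move at their own pace and stop on an object; "force" is the grip in N (left out, the last holds). Time passes only in rows, so rows that do not move let the fingers close. It gives the time, the measured TCP pose, the force and the opening at its end, in the units of the state.
- status.sense(): the state, without advancing time (a new reading comes with each control period).
- snapshot(name): name is "scene" or "top"; returns the picture (400x640x3 uint8, red, green, blue); there is no depth.
- camera_params(name): a dict with "fovy" (degrees; the focal length in pixels is half the picture's height over the tangent of half this angle, whatever the lens; pixels are square), "cx", "cy" (the principal point, pixels), "extrinsics" (4x4, takes a point from camera to world coordinates). Camera axes: x right, y down, z forward; pixel columns grow to the right and rows downward; lengths in m; the calibration is good to about 2 mm. A picture is of the moment at which its call begins. camera_params takes no time and is no camera call.
- ticket.sign_off(): hands the job in, once; it reports no verdict.
The state is a dict: "t": time; "q": joint angles; "qd": joint speeds; "tau": joint torques, N m; "tcp_pos": TCP position; "tool_rot": TCP orientation; "force": force on the tool from outside, world axes, zero at the start; "ft_torque": the same for the moment, N m; "finger_gap": opening from 0.0 (shut) to 1.0 (fully open).
Only numpy, scipy, OpenCV 4.12 (cv2) and the standard library are available. Lean on these libraries where they do the work, as an engineer would, in place of code of your own. Each camera call takes 0.05 s, during which the arm holds its last target. There are 200 camera calls.

### The job

Shut off the red-handled gas valve inside the white valve box: with the fingertips push the sliding cover by its black ledge, away from the robot, until it is fully open, then push the red handle a quarter turn clockwise (seen from above) until it stands square across its pipe, against its stop. Only push: do not grip the ledge or the handle. Leave the cover open, the blue handle as it is and the things around the box where they stand, and finish clear of everything.

Things in the scene. Friction and masses are not known exactly. Their poses are not given: they have to be found in the camera images.
- valve_box: White metal gas valve box fixed to the bench, 270 x 270 x 75 mm. Origin: centre of its underside. x points to its rear (away from the robot), y to its left, z up. Front half (x < 0): open valve bay; rear half: closed deck that the cover slides over. Guide strips along both sides reach z = 86 mm. On the front gauges and hose nozzles stick out up to 41 mm, all below z = 67 mm.
- bay (a point): Centre of the valve bay's floor (x = -65, y = 0, z = 4 mm of the box). Inside, the bay spans the box's x = -130 to 0 and y = -130 to +130 mm; its walls are 5 mm thick, top at z = 75 mm. Two pipes run along x at y = +45 and y = -65 mm, at most 34 mm high. One carries the red valve, the other the blue one; which is which varies.
- cover (a joint): Travel of the sliding bare-metal cover along the box's +x, m: 0 = closed over the bay (it starts within 15 mm of closed), 0.13 = fully open at its stop, whole bay bare. It takes about 3 N to slide and stays where it is left. A 3 mm plate, its top at z = 79 mm of the box.
- ledge (a point): Middle of the front face of the cover's black push ledge, moves with the cover (with the cover closed it is at x = -118, y = 0, z = 88 mm of the box). The ledge is 110 mm long along the box's y; its upright front face, at which to push, spans z = 79 to 97 mm, the back slopes down to the cover; pressing front and back at once counts as gripping. In front of it 13 mm of cover plate remain.
- red_valve: Brass ball valve with the red handle. Origin on the bench exactly under the handle's turning axis, which is vertical, at x = -45 mm of the box on one of the two pipes. Axes parallel to the box's. The brass body is at most 44 mm high, the handle's hub 58 mm.
- red_handle (a joint): Angle of the red handle, rad: 0 = fully open, the handle points from its axis to the front of the box (-x) along the pipe; it grows clockwise seen from above; 1.571 = shut, at the stop, the handle points to the box's left (+y). Starts between 0 and 0.2. It takes about 0.11 N m to turn and stays where it is left.
- red_sleeve (a point): Centre of the red sleeve of that handle, 41 mm from the turning axis, at z = 53 mm. The sleeve is 44 mm long (19 to 63 mm from the axis), 13 mm wide and 14 mm high (z = 46 to 60 mm). Free space below it down to the pipe (top at 34 mm). Push its right-hand flank (-y of the box while it points to the front); pressing both flanks at once counts as gripping.
- blue_handle (a joint): Angle of the blue handle of the other valve, same meaning and same sizes as the red one. Starts between 0 and 0.2 (open) and must stay as found.
- blue_sleeve (a point): Centre of the blue sleeve, 41 mm from that valve's turning axis, at z = 53 mm.
- tape_roll: White roll of tape lying flat to the right of the box, 67 mm across, 19 mm high. Origin: centre of its underside. Loose, not to be moved.
- spanner: Steel spanner lying to the right of the box, 125 x 21 x 6 mm. Origin: centre of its underside. Loose, not to be moved.
- timer: White timer standing to the left of the box, 28 x 66 x 62 mm. Origin: centre of its underside. Loose, not to be moved.
- flask: Glass conical flask standing to the left of the box, 69 mm across, 142 mm high. Origin: centre of its underside. Loose, not to be moved.

How it is judged:
On the way, in this order (a step that is already met when the one before it is completed fails the run):
1. the cover is slid fully open, the red handle still open (value of joint cover above 0.115 m and value of joint red_handle below 0.5 rad), for 0.2 s.
2. the red handle is pushed shut (value of joint red_handle above 1.45 rad), for 0.2 s.
At the end, for the whole second after the job is handed in: The cover is open to within 15 mm of its stop, the red handle is within 0.12 rad (7 degrees) of shut and at rest, the blue handle is open where it was (its sleeve moved less than 6 mm), and the tape roll, spanner, timer and flask stand at rest within 15 mm of where they were (value of joint cover above 0.115 m and value of joint red_handle above 1.45 rad and velocity of joint red_handle below 0.05 rad/s and value of joint blue_handle below 0.35 rad and distance of blue_sleeve from where it was at the start of the episode below 0.006 m and distance of each of tape_roll, spanner, timer, flask from where it was at the start of the episode below 0.015 m and linear speed of each of tape_roll, spanner, timer, flask below 0.02 m/s); the robot touches nothing.
It fails at once if the blue handle is moved (distance of blue_sleeve from where it was at the start of the episode above 0.008 m).
It fails at once if the red handle is gripped (both flanks of its sleeve pressed at once) (contact force between the fingers and red_handle_c2 above 1.5 N and contact force between the fingers and red_handle_c3 above 1.5 N).
It fails at once if the ledge is gripped (front and back pressed at once) (contact force between the fingers and cover_c1 above 1.5 N and (contact force between the fingers and cover_c2 above 1.5 N or contact force between the fingers and cover_c3 above 1.5 N)).
It fails at once if the tape roll, spanner, timer or flask is moved or lifted (distance of any of tape_roll, spanner, timer, flask from where it was at the start of the episode above 0.02 m).
It also fails if it takes over 46 s, if anything falls off the work surface, if the arm or the gripper's body presses on something with over 40 N, if the wrist force passes 120 N, or if a joint passes its speed limit or range.

## Working session

There is one attempt and no reset: what is moved stays moved. The work goes in short steps, Python scripts to look and compute and a tool call to move; the robot and the scene stay as the last step left them, time stands still between calls to the robot, and variables do not carry over. Pictures are saved under pics/ and viewed, about 8 in all and at most 12, crops included, and the job is handed in when it is done.

Besides the shell and the picture viewer there is one more tool, called after "Call:" as name(argument=value, ...) on one line, values as JSON. arm_command: Moves the arm, as the interface text tells. Its arguments: {"type":"object","properties":{"series":{"type":"array"},"jaw":{"type":"number"},"force":{"type":"number"}},"required":["series"]}

```bash
mkdir -p pics
python3 - <<'E'
from station import status, snapshot, camera_params
import cv2,numpy as np
for n in("scene","top"):
    im=snapshot(n); cv2.imwrite(f"pics/{n}0.png",im[:,:,::-1]); print(n,{k:np.round(v,4).tolist() for k,v in camera_params(n).items() if not isinstance(v,str)})
s=status.sense(); print({k:np.round(v,3).tolist() for k,v in s.items()})
E
```

```text
scene {'fovy': 46.4499, 'cx': 322.6911, 'cy': 206.6061, 'extrinsics': [[0.8446, -0.2587, 0.4687, 0.0492], [-0.5351, -0.4326, 0.7256, -0.8716], [0.0151, -0.8637, -0.5038, 0.6689], [0.0, 0.0, 0.0, 1.0]]}
top {'fovy': 48.2369, 'cx': 322.6161, 'cy': 197.9924, 'extrinsics': [[0.002, -0.994, 0.1092, 0.4927], [-1.0, -0.0011, 0.0083, -0.0199], [-0.0081, -0.1092, -0.994, 1.1101], [0.0, 0.0, 0.0, 1.0]]}
{'t': 0.1, 'q': [1.015, 0.528, 1.434, 0.0, 1.181, -0.178], 'qd': [0.0, -0.0, -0.006, 0.0, 0.001, -0.002], 'tau': [-0.001, -44.331, -17.859, -0.0, 0.004, 0.0], 'tcp_pos': [0.23, 0.581, 0.23], 'tool_rot': [-0.398, 0.585, 0.397, 0.584], 'force': [-0.265, 0.786, 0.814], 'ft_torque': [0.002, -0.031, -0.015], 'finger_gap': 1.001}
```

View pics/scene0.png

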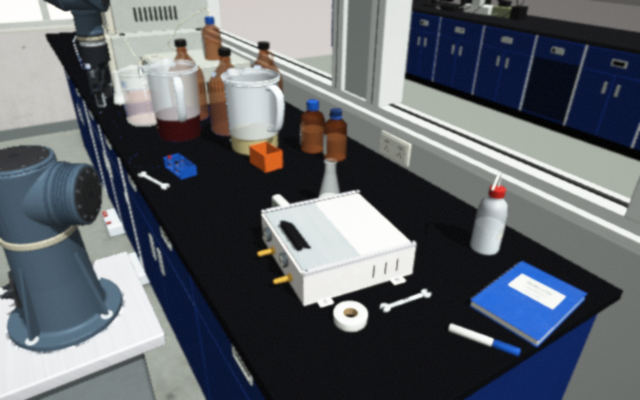

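View pics/top0.png

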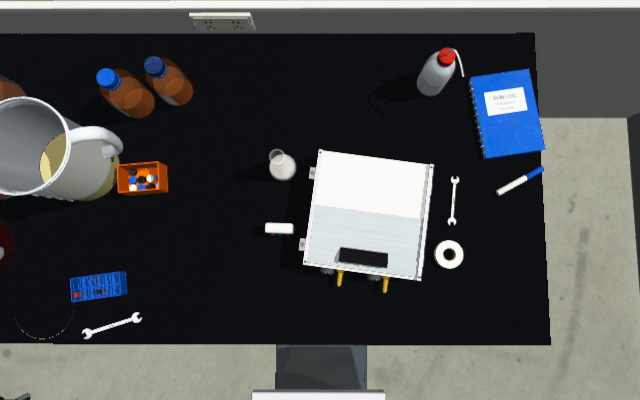

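The scene view shows the box at around (335,245), the tape at (350,317), the spanner at (405,300) and the flask at (330,178). The top view shows the box with corners near (318,150), (434,164), (420,280) and (304,266). The black ledge is near (363,258) and the timer at (279,229).

```bash
cat > h.py <<'E'
import numpy as np,cv2
from station import status, snapshot, camera_params
def ray(n,u,v):
    p=camera_params(n);f=200/np.tan(np.radians(p["fovy"]/2));E=np.array(p["extrinsics"])
    return E[:3,3],E[:3,:3]@np.array([(u-p["cx"])/f,(v-p["cy"])/f,1])
def onplane(n,u,v,z):
    o,d=ray(n,u,v);return o+d*(z-o[2])/d[2]
def shoot(n,name,crop=None,s=1):
    im=snapshot(n)[:,:,::-1].copy()
    c=im if crop is None else im[crop[1]:crop[3],crop[0]:crop[2]]
    cv2.imwrite("pics/"+name,cv2.resize(c,None,fx=s,fy=s,interpolation=cv2.INTER_CUBIC));return im
E
python3 - <<'E'
from h import *
im=cv2.imread("pics/top0.png")
g=cv2.cvtColor(im,cv2.COLOR_BGR2GRAY)
m=((g>110)*255).astype(np.uint8); m[:140]=0;m[:,:295]=0;m[:,440:]=0;m[290:]=0
m=cv2.morphologyEx(m,cv2.MORPH_OPEN,np.ones((15,15)))
c=max(cv2.findContours(m,0,2)[0],key=cv2.contourArea)
b=cv2.boxPoints(cv2.minAreaRect(c))
P=np.array([onplane("top",u,v,.08) for u,v in b])
print(b.round(1).tolist(),P.round(4).tolist(),[np.linalg.norm(P[i]-P[i-1]).round(4) for i in range(4)],P.mean(0))
for i in range(4):
    d=P[i]-P[i-1];print(np.degrees(np.arctan2(d[1],d[0])))
k=((g<60)*255).astype(np.uint8);k[:240]=0;k[:,:325]=0;k[:,400:]=0;k[272:]=0
n,l,st,ce=cv2.connectedComponentsWithStats(k)
for i in range(1,n):
    if st[i,4]>60:
        c=max(cv2.findContours((l==i).astype(np.uint8),0,2)[0],key=cv2.contourArea);b=cv2.boxPoints(cv2.minAreaRect(c))
        print(st[i],b.round(1).tolist(),[onplane("top",u,v,.09)[:2].round(4).tolist() for u,v in b])
cv2.imwrite("pics/crop0.png",cv2.resize(im[140:300,250:480],None,fx=3.4,fy=3.4,interpolation=cv2.INTER_CUBIC))
E
```

```text
[[300.6000061035156, 264.70001220703125], [315.8999938964844, 148.89999389648438], [435.0, 164.6999969482422], [419.70001220703125, 280.5]] [[0.4526, 0.0386, 0.08], [0.7219, 0.0046, 0.08], [0.6844, -0.2736, 0.08], [0.4178, -0.2321, 0.08]] [np.float64(0.2729), np.float64(0.2714), np.float64(0.2807), np.float64(0.2699)] [ 0.56917441 -0.11561617  0.08      ]
82.66645784280051
-7.212510190467442
-97.67075746520763
171.14318074754115
[339 248  49  19 661] [[338.3999938964844, 260.70001220703125], [340.20001220703125, 247.0], [387.70001220703125, 253.5], [385.79998779296875, 267.20001220703125]] [[0.4621, -0.0473], [0.4929, -0.0516], [0.4785, -0.159], [0.4478, -0.1544]]
```

View pics/crop0.png

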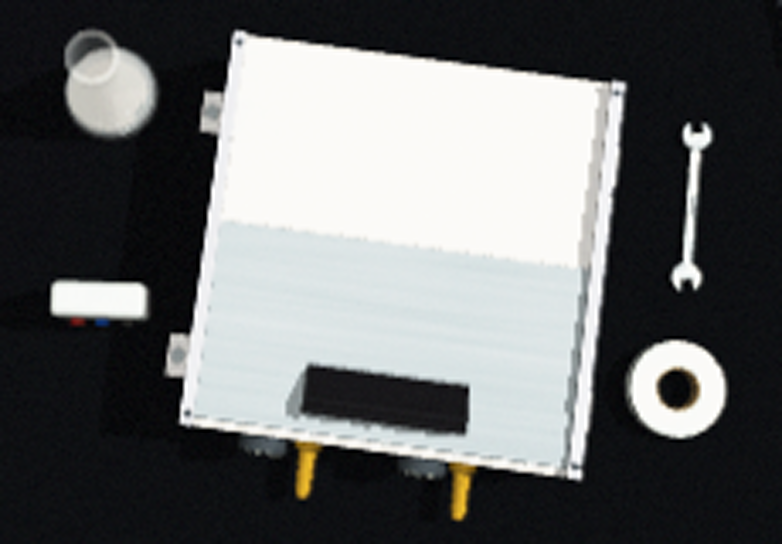

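The crop shows the box yawed by about -7.5°, with strip corners near crop pixels (240,33), (623,82), (580,477) and (182,423). The ledge's front edge runs from about (303,413) to (466,434). Next I compute the box pose from these corners.

```bash
cat >> h.py <<'E'
from scipy.spatial.transform import Rotation as R
def todo(pts,yaw_z=None):
    """print tool-axes shifts (mm) from the present pose to world points in turn"""
    s=status.sense();p=np.array(s["tcp_pos"]);M=R.from_quat(s["tool_rot"]).as_matrix()
    print("tcp",p.round(4),"toolz yaw",np.degrees(np.arctan2(M[1,2],M[0,2])).round(2),"down",M[:,0].round(3),"F",np.round(s["force"],1),"t",s["t"],"gap",s["finger_gap"])
    if yaw_z is not None:
        a=yaw_z-np.degrees(np.arctan2(M[1,2],M[0,2]));a=(a+90)%180-90;print("turn about tool x (rad)",-np.radians(a))
        M=R.from_euler("z",a,degrees=True).as_matrix()@M
    for w in pts: print(np.round(w,4),"->",(M.T@(np.array(w)-p)*1e3).round(1)); p=np.array(w)
E
python3 - <<'E'
from h import *
C=np.array([(240,33),(623,82),(580,477),(182,423)])/3.4+[250,140]
P=np.array([onplane("top",u,v,.086) for u,v in C])   # RL RR FR FL
print(P.round(4).tolist(),[np.linalg.norm(P[i]-P[i-1]).round(4) for i in range(4)])
for a,b in((3,0),(2,1)):print(np.degrees(np.arctan2(*(P[b]-P[a])[1::-1])))
for a,b in((1,0),(2,3)):print(np.degrees(np.arctan2(*(P[b]-P[a])[1::-1]))-90)
x=(P[0]+P[1]-P[2]-P[3])[:2];y=(P[0]+P[3]-P[1]-P[2])[:2]
yaw=np.arctan2(x[1]-y[0],x[0]+y[1]);c=P[:,:2].mean(0);print(c,np.degrees(yaw))
np.save("box.npy",[*c,yaw])
Rz=np.array([[np.cos(yaw),-np.sin(yaw)],[np.sin(yaw),np.cos(yaw)]])
for u,v in((338.4,260.7),(385.8,267.2)):print("ledge box",Rz.T@(onplane("top",u,v,.095)[:2]-c))
# scene view check: ledge dark points
W=lambda x,y,z:np.r_[c+Rz@[x,y],z]
todo([(.38,.30,.23),W(-.165,0,.23),W(-.165,0,.086)],90+np.degrees(yaw))
E
```

```text
[[0.7186, -0.0064, 0.086], [0.6846, -0.268, 0.086], [0.4186, -0.2328, 0.086], [0.4535, 0.0316, 0.086]] [np.float64(0.2678), np.float64(0.2638), np.float64(0.2683), np.float64(0.2668)]
-8.171941560158324
-7.524532982875536
-7.407040259435789
-7.510601576019226
[ 0.5688305  -0.11890209] -7.6545530046059875
ledge box [-0.11513389  0.05680681]
ledge box [-0.11506086 -0.05051116]
tcp [0.2296 0.5806 0.2304] toolz yaw 68.41 down [-0.001 -0.002 -1.   ] F [-0.3  0.8  0.8] t 0.1 gap 1.0008223778992167
turn about tool x (rad) -0.2432297826209165
[0.38 0.3  0.23] -> [   0.9 -186.4 -258.1]
[ 0.4053 -0.0969  0.23  ] -> [   0.7  -77.9 -390. ]
[ 0.4053 -0.0969  0.086 ] -> [ 1.44e+02 -1.00e-01  3.00e-01]
```

Call:
arm_command(series=[[[0,0,0,-0.122],[0,0,0,-0.121],[0,-26,-37,0],[0,-26,-37,0],[0,-27,-37,0],[0,-27,-37,0],[0,-27,-37,0],[0,-27,-37,0],[0,-26,-36,0],[0,0,0,0]]], jaw=0, force=20)

```text
t: 1.1
tcp_pos: [0.3821, 0.2967, 0.2311]
tool_rot: [-0.464, 0.534, 0.463, 0.533]
force: [0.8, -0.1, -0.1]
finger_gap: -0.001
```

Call:
arm_command(series=[[[0,-8,-40,0],[0,-8,-40,0],[0,-8,-40,0],[0,-8,-40,0],[0,-8,-40,0],[0,-8,-40,0],[0,-8,-40,0],[0,-8,-40,0],[0,-8,-40,0],[0,-6,-30,0]]])

```text
t: 2.1
tcp_pos: [0.4055, -0.0979, 0.2313]
tool_rot: [-0.465, 0.532, 0.465, 0.533]
force: [0.5, -0.4, -1.0]
finger_gap: 0.0
```

```bash
cat >> h.py <<'E'
import os
if os.path.exists("box.npy"):
    bx,by,yaw=np.load("box.npy");Rz=R.from_euler("z",yaw).as_matrix()
    W=lambda x,y,z:Rz@[x,y,z]+[bx,by,0]
    B=lambda w:Rz.T@(np.array(w)-[bx,by,0])
E
python3 -c "
from h import *
todo([W(-.165,0,.2),W(-.165,0,.086)],90+np.degrees(yaw))"
```

```text
tcp [ 0.4055 -0.0979  0.2313] toolz yaw 82.29 down [ 0.001 -0.    -1.   ] F [ 0.5 -0.4 -1. ] t 2.1 gap 2.7094013291137776e-06
turn about tool x (rad) -0.0010160048252493077
[ 0.4053 -0.0969  0.2   ] -> [31.3  0.4  0.9]
[ 0.4053 -0.0969  0.086 ] -> [1.14e+02 1.00e-01 0.00e+00]
```

Call:
arm_command(series=[[[40,0,0,0],[40,0,0,0],[40,0,0,0],[15,0,0,0],[10,0,0,0],[0,0,0,0],[0,-15,0,0],[0,-10,0,0],[0,-5,0,0],[0,0,0,0]]])

```text
t: 3.1
tcp_pos: [0.4362, -0.1007, 0.0871]
tool_rot: [-0.467, 0.532, 0.465, 0.533]
force: [-0.9, -0.3, -0.6]
finger_gap: -0.003
```

```bash
python3 -c "
from h import *
shoot('scene','s1.png',(200,120,460,320),3)
s=status.sense();print(B(s['tcp_pos']),s['force'],s['t'])"
```

```text
[-0.13489252  0.000649    0.08684838] [-1.09101845 -0.65618421  0.5137778 ] 3.15
```

View pics/s1.png

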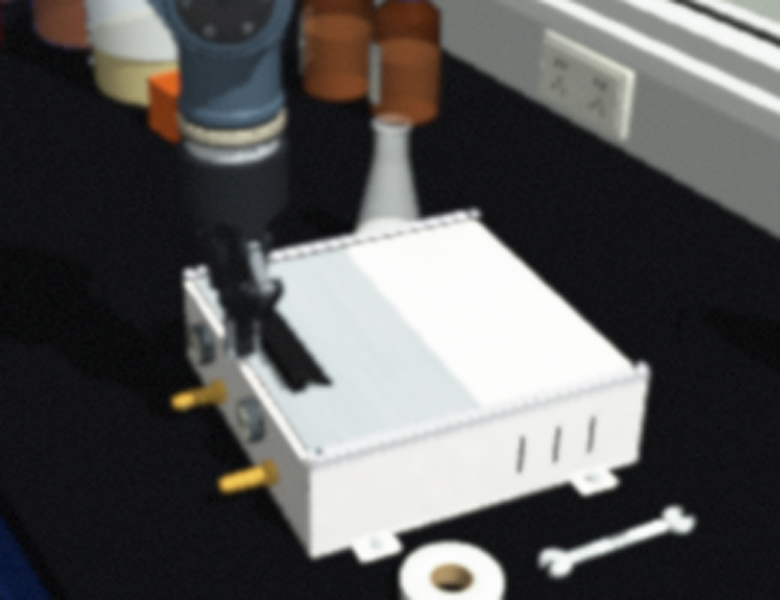

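The fingertip, near (242,350) in the crop, stands just in front of the ledge's front face at the right height. I push.

Call:
arm_command(series=[[[0,-10,0,0],[0,-12,0,0],[0,-12,0,0],[0,-12,0,0],[0,-12,0,0],[0,-12,0,0],[0,-12,0,0],[0,-12,0,0],[0,-12,0,0],[0,0,0,0]]])

```text
t: 4.15
tcp_pos: [0.5434, -0.1156, 0.0865]
tool_rot: [-0.467, 0.531, 0.464, 0.533]
force: [0.5, 0.5, 0.0]
finger_gap: 0.001
```

Call:
arm_command(series=[[[0,-8,0,0],[0,-8,0,0],[0,-4,0,0],[0,-2,0,0],[0,-2,0,0],[0,0,0,0]]])

```text
t: 4.75
tcp_pos: [0.564, -0.1179, 0.0863]
tool_rot: [-0.466, 0.532, 0.465, 0.532]
force: [-1.7, -0.6, -0.9]
finger_gap: -0.001
```

```bash
python3 -c "
from h import *
s=status.sense();print(B(s['tcp_pos']),s['force'],s['t'])"
```

```text
[-0.00497278  0.00036966  0.08628457] [-1.74534642 -0.57958748 -0.85182433] 4.75
```

Call:
arm_command(series=[[[0,-2,0,0],[0,-2,0,0],[0,-1,0,0],[0,0,0,0],[0,0,0,0]]])

```text
t: 5.25
tcp_pos: [0.5689, -0.1183, 0.0863]
tool_rot: [-0.466, 0.532, 0.465, 0.532]
force: [-2.0, -0.2, -1.3]
finger_gap: -0.001
```

Call:
arm_command(series=[[[0,-2,0,0],[0,-2,0,0],[0,0,0,0],[0,0,0,0]]])

```text
t: 5.65
tcp_pos: [0.5718, -0.1186, 0.0863]
tool_rot: [-0.465, 0.533, 0.466, 0.532]
force: [-6.2, -1.3, 1.4]
finger_gap: -0.001
```

Call:
arm_command(series=[[[0,-2,0,0],[0,-1,0,0],[0,0,0,0],[0,0,0,0]]])

```text
t: 6.05
tcp_pos: [0.5718, -0.1185, 0.0863]
tool_rot: [-0.463, 0.534, 0.468, 0.53]
force: [-10.1, -1.2, 6.3]
finger_gap: -0.001
```

The stop is reached: the TCP stalls at box x of about 3 mm while the force rises. I back off and look into the bay.

Call:
arm_command(series=[[[0,10,0,0],[-30,10,0,0],[-40,0,0,0],[-40,20,0,0],[0,40,0,0],[0,40,0,0],[0,30,0,0],[0,0,0,0]]])

```text
t: 6.85
tcp_pos: [0.4236, -0.0975, 0.1965]
tool_rot: [-0.465, 0.532, 0.466, 0.533]
force: [-0.0, 0.8, 0.3]
finger_gap: 0.002
```

Run:
```python
from h import *
shoot('scene','s2f.png');im=shoot('top','t2.png',(280,130,450,310),3.3);cv2.imwrite('pics/t2f.png',im)
h=cv2.cvtColor(im,cv2.COLOR_BGR2HSV)
for n,a,b in(("red",0,8),("blue",100,130)):
    m=(((h[...,0]>=a)&(h[...,0]<=b)|((n=="red")&(h[...,0]>172)))&(h[...,1]>110)&(h[...,2]>50)).astype(np.uint8)
    m[:150]=0;m[300:]=0;m[:,:305]=0;m[:,435:]=0
    N,l,st,ce=cv2.connectedComponentsWithStats(m)
    for i in range(1,N):
        if st[i,4]>25:
            c=max(cv2.findContours((l==i).astype(np.uint8),0,2)[0],key=cv2.contourArea);r=cv2.minAreaRect(c)
            b4=cv2.boxPoints(r);print(n,st[i],"c box",B(onplane("top",*r[0],.058)).round(4),"corners",[B(onplane("top",*q,.058))[:2].round(3).tolist() for q in b4])
s=status.sense();print(B(s['tcp_pos']),s['t'])
```

```text
red [336 239  10  19 106] c box [-0.0852  0.0541  0.058 ] corners [[-0.105, 0.065], [-0.063, 0.057], [-0.065, 0.043], [-0.107, 0.052]]
blue [386 245   8  19 104] c box [-0.0851 -0.0606  0.058 ] corners [[-0.106, -0.053], [-0.064, -0.055], [-0.064, -0.068], [-0.107, -0.066]]
[-0.14172279  0.00033117  0.19710223] 6.95
```

View pics/t2.png

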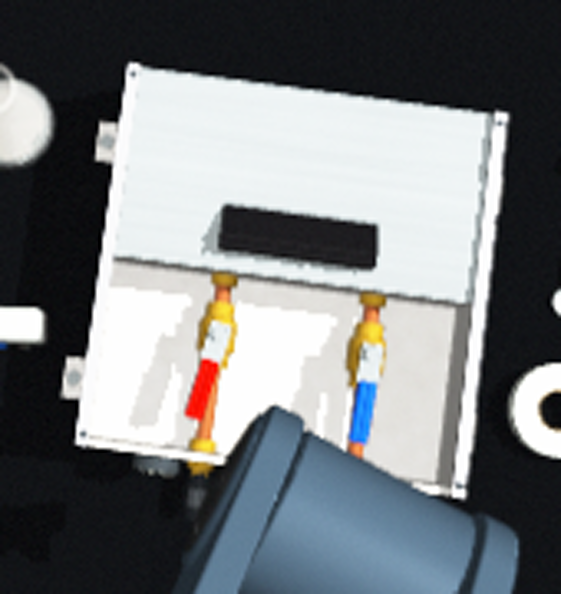

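The cover is fully open. The red handle, at about (202,390) in the crop, is on the left pipe at an angle of about 0.2 rad. The blue one, at (363,412), is on the right pipe at about 0.05 rad. Measured sleeve centres agree with the given geometry to about 2 mm. I lower the shut fingers to the right of the red sleeve.

Call:
arm_command(series=[[[0,-26,9,0],[0,-26,9,0],[40,0,0,0],[40,0,0,0],[30,0,0,0],[20,0,0,0],[15,0,0,0],[5,0,0,0],[0,0,0,0]]])

```text
t: 7.85
tcp_pos: [0.4823, -0.0886, 0.0456]
tool_rot: [-0.466, 0.532, 0.465, 0.533]
force: [0.3, 0.0, 0.4]
finger_gap: 0.001
```

```bash
python3 -c "
from h import *
shoot('scene','s3.png',(230,160,430,310),4)
s=status.sense();print(B(s['tcp_pos']),s['force'],s['t'])"
```

```text
[-0.08977016  0.01842385  0.04623916] [ 0.2714732   0.43590066 -0.28096752] 7.9
```

View pics/s3.png

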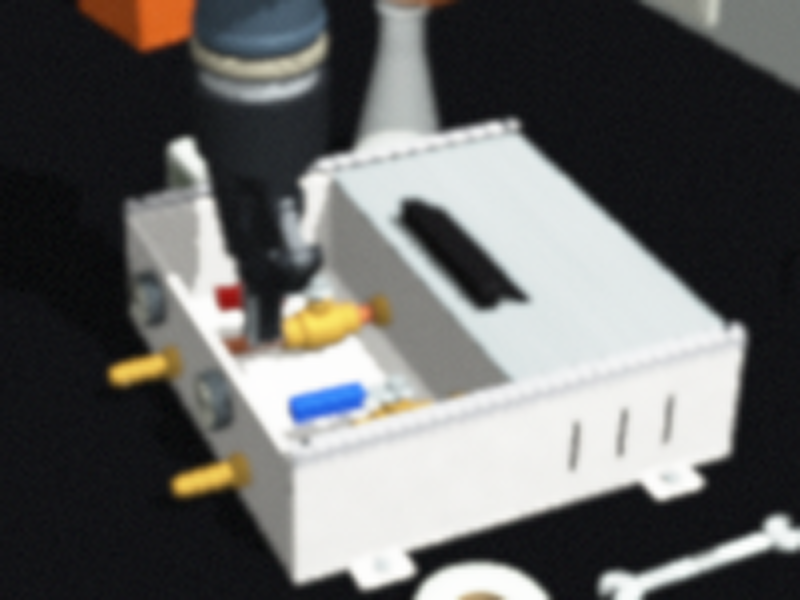

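The fingers stand right of the red sleeve (crop (262,315), sleeve at (229,297)), with the blue handle clear. I sweep along the arc.

Call:
arm_command(series=[[[0,2,7,0],[0,2,8,0],[0,1,6,0],[0,0,7,0],[0,-1,7,0],[0,-2,7,0],[0,-4,7,0],[0,-4,6,0],[0,0,0,0]]])

```text
t: 8.8
tcp_pos: [0.4944, -0.0336, 0.0462]
tool_rot: [-0.465, 0.532, 0.466, 0.532]
force: [0.2, -1.0, -0.1]
finger_gap: 0.004
```

Call:
arm_command(series=[[[0,-5,4,0],[0,-5,4,0],[0,-6,3,0],[0,-5,3,0],[0,0,0,0],[0,0,0,0]]])

```text
t: 9.4
tcp_pos: [0.5179, -0.0234, 0.0464]
tool_rot: [-0.466, 0.532, 0.465, 0.533]
force: [-0.1, -0.5, 0.0]
finger_gap: 0.003
```

```bash
python3 -c "
from h import *
shoot('scene','s4.png',(230,160,430,310),4)
s=status.sense();print(B(s['tcp_pos']),s['force'],s['t'])"
```

```text
[-0.06339323  0.08772239  0.04648052] [-0.17727992 -0.46352977  0.41310352] 9.45
```

View pics/s4.png

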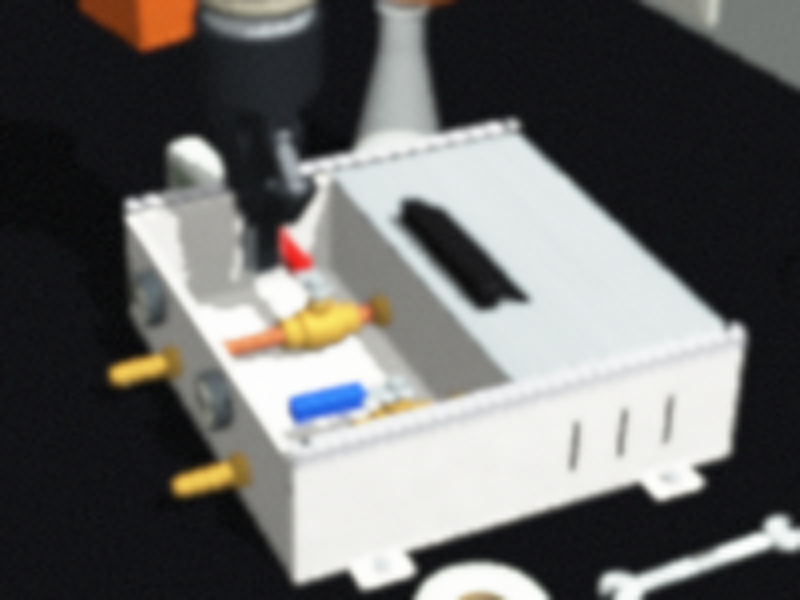

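The handle is nearly square across, with the sleeve at (293,250) and the finger in front of it. I push on in +x to its stop.

Call:
arm_command(series=[[[0,-2,0,0],[0,-2,0,0],[0,-1,0,0],[0,0,0,0],[0,0,0,0]]])

```text
t: 9.95
tcp_pos: [0.5206, -0.0237, 0.0462]
tool_rot: [-0.465, 0.533, 0.466, 0.532]
force: [-5.7, 1.9, 2.5]
finger_gap: 0.005
```

Call:
arm_command(series=[[[0,-2,0,0],[0,-1,0,0],[0,0,0,0],[0,0,0,0]]])

```text
t: 10.35
tcp_pos: [0.5206, -0.0237, 0.0461]
tool_rot: [-0.463, 0.534, 0.468, 0.53]
force: [-9.6, 1.8, 6.1]
finger_gap: 0.001
```

The handle is at its stop: no motion while the force rises. I back off, go straight up and clear the view.

Call:
arm_command(series=[[[0,8,0,0],[0,6,0,0],[-30,0,0,0],[-40,0,0,0],[-40,0,0,0],[-40,0,0,0],[0,35,10,0],[0,35,20,0],[0,20,40,0],[0,0,40,0]]])

```text
t: 11.35
tcp_pos: [0.4339, 0.0989, 0.1966]
tool_rot: [-0.465, 0.533, 0.465, 0.533]
force: [0.7, -0.2, -0.5]
finger_gap: -0.002
```

Call:
arm_command(series=[[[0,0,40,0],[0,0,40,0],[0,0,40,0],[0,0,0,0],[0,0,0,0]]])

```text
t: 11.85
tcp_pos: [0.4529, 0.2178, 0.1963]
tool_rot: [-0.467, 0.531, 0.466, 0.532]
force: [-0.5, -0.1, 0.1]
finger_gap: -0.001
```

Run:
```python
from h import *
im=shoot('top','t5.png',(240,130,480,310),3.3)
h=cv2.cvtColor(im,cv2.COLOR_BGR2HSV)
for n,a,b in(("red",0,8),("blue",100,130)):
    m=(((h[...,0]>=a)&(h[...,0]<=b)|((n=="red")&(h[...,0]>172)))&(h[...,1]>110)&(h[...,2]>50)).astype(np.uint8)
    m[:150]=0;m[300:]=0;m[:,:305]=0;m[:,435:]=0
    c=max(cv2.findContours(m,0,2)[0],key=cv2.contourArea);r=cv2.minAreaRect(c)
    print(n,B(onplane("top",*r[0],.058)).round(4),[B(onplane("top",*q,.058))[:2].round(3).tolist() for q in cv2.boxPoints(r)])
    p=cv2.imread('pics/top0.png')
def cen(im,x0,y0,x1,y1):
    g=cv2.cvtColor(im,6)[y0:y1,x0:x1]>100;ys,xs=np.nonzero(g);return np.round([xs.mean()+x0,ys.mean()+y0],1)
for w,bx_ in dict(tape=(434,238,468,272),spanner=(444,172,464,230),timer=(262,218,296,238),flask=(264,146,300,184)).items():print(w,cen(p,*bx_),cen(im,*bx_))
s=status.sense();print(B(s['tcp_pos']),s['force'],s['t'])
```

```text
red [-0.045   0.0879  0.058 ] [[-0.051, 0.109], [-0.039, 0.109], [-0.039, 0.067], [-0.051, 0.067]]
blue [-0.0851 -0.0606  0.058 ] [[-0.106, -0.053], [-0.064, -0.055], [-0.064, -0.068], [-0.107, -0.066]]
tape [448.9 254. ] [448.7 254. ]
spanner [453.  200.2] [453.  200.4]
timer [278.7 227.6] [278.6 227.7]
flask [281.8 165.7] [281.5 165.4]
[-0.15994911  0.31739083  0.19627527] [-0.10762529  0.15845986  0.39177739] 11.9
```

View pics/t5.png

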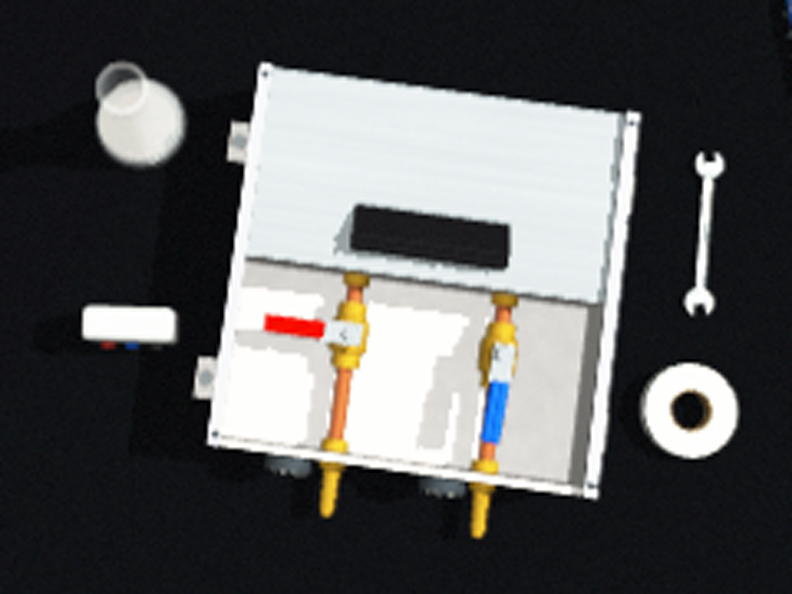

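The picture shows the red handle square across its pipe, at about (295,327). The cover is fully open, and the blue handle and the loose things are unchanged. I hand it in.

```bash
python3 -c "
from station import ticket
print(ticket.sign_off())"
```

```text
the job is handed in; nothing more can be done
None
```

The red gas valve is shut and the cover is open; I handed the job in at about 12 s of the 46 s allowed. With the fingers shut, I pushed the cover by its ledge to its stop. I then swept the red handle clockwise to its stop, pushing only its right-hand flank. At both stops the arm stalled while the force rose to about 10 N.

The last top view gave these checks, and none failed or disagreed:
- **Red handle:** it stands square across its pipe, with its sleeve centre at box (-45, 88) mm; the given sizes put it at about (-45, 86).
- **Cover:** it is fully open, with the whole bay bare.
- **Blue handle:** its measured position is the same as before the red handle was pushed.
- **Things around the box:** the tape roll, spanner, timer and flask are all within 0.4 pixel (about 1 mm) of where they started.
- **Arm:** the gripper is clear of everything, about 0.2 m up and to the left of the box, with force readings near zero.

My box pose was off by about 2–3 mm in y against the given sizes. I allowed for that in the handle sweep.

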